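Shut the cup cabinet and wedge its front up

TASK

Push the door of the small white cup cabinet shut until it snaps home on its catch, leaving the cabinet standing on its feet. Then push the dark wooden wedge, flat on the counter and thin end first, under the cabinet's front edge until the front feet just lift clear, by a few millimetres and less than a centimetre. Finish while still holding the wedge there, so that it alone carries the front, and leave the cup, jar and tamper where they stand.

Things in the scene. Friction and masses are not known exactly. Their poses are not given: they have to be found in the camera images.
- cabinet: White cup cabinet, 250 deep (x) x 250 wide (y), top 150 above the counter, 1.4 kg. Two rubber front feet, 12 high. At the rear it hinges on a pin (18 above the counter, 250 behind the front edge) in fixed brackets: it cannot slide, but its front tips up (7 to 10 N at the front edge). Origin: below the middle of the front edge, 12 under it. x points from front to back (away from the robot), z up.
- sill (a point): Middle of the cabinet's lower front edge (250 long, under the door): 12 above the counter while the feet stand, higher as the front lifts (lift = height - 12). Under it is free space 98 to either side of the middle, then the feet (20 across, centred 22 behind the edge, 108 to the sides). x points in under the cabinet, square to the edge; y along the edge to the hinge side of the door.
- door (a joint): Angle of the cabinet's door, rad: 0 shut, grows as it opens towards the robot. Panel 12 thick, 248 wide, 28 to 147 above the counter, covering the front, flush with the front edge when shut; vertical hinge at the left seen from the robot (+y). Steel lip pull, 10 out, at the free edge. Stays where left. Ball catch resists from 0.07, crest at 0.03, then holds it at 0; about 5 N at the free edge.
- door_push (a point): Point on the door's outer face, 205 from its hinge edge, 103 above the counter: a good place to push. x points into the door, square to its face; moves with the door. Pushing here with more than about 15 N may tip the cabinet's front up.
- door_hinge (a point): Point on the door's outer face at its hinge edge, 103 above the counter; the vertical hinge axis lies 12 behind it (along the door's x, which points into the door).
- wedge: Dark wooden wedge, 0.18 kg, 172 long, 45 wide, loose on the counter at the right. Grip post 30 x 30 on the thick end, 29 to 69 above the underside. Origin: underside, below the post's middle; x to the thin end, z up. Extends 20 behind the origin. Top flat at 29 until 22 ahead of the origin, then slopes 1 in 5 down to 3 thick at the thin end, 152 ahead.
- wedge_tip (a point): Middle of the wedge's thin end, on its underside; axes as the wedge's. The feet leave the counter when about 45 mm of wedge is under the front edge; each further 5 mm in lifts 1 mm more. Pushing in takes about 12 to 22 N; friction keeps it from being squeezed out.
- cup: White cup, 72 across, 60 high, origin at the centre of its underside; a bystander on the left.
- jar: Amber glass jar with steel lid, 68 across, 100 high, origin at the centre of its underside; a bystander on the right.
- tamper: Steel coffee tamper, 54 across, 82 high, origin at the centre of its underside; a bystander on the left.
Mind the look-alikes: they are no part of the job. What is meant by the wedge is not purple, and is the larger of those in its own colour.

How it is judged:
On the way, in this order (a step that is already met when the one before it is completed fails the run):
1. the door is shut on its catch with the cabinet standing on its feet (value of joint door below 0.012 rad and height (world z) of sill below 0.0135 m), for 0.2 s.
2. the wedge lifts the cabinet's front clear of the counter (height (world z) of sill above 0.014 m and contact force between wedge and cabinet above 2 N), for 0.2 s.
At the end, for the whole second after the job is handed in: Door within 0.012 rad of shut; cabinet front 2 to 10 mm up, still, resting on the wedge (over 2 N); wedge flat on the counter (0.08 rad, 6 mm) with the fingers holding or pushing it (over 1 N); robot not touching the cabinet (under 1 N); cup, jar, tamper within 30 mm of their starts (all of step 2 and value of joint door below 0.012 rad and height (world z) of sill below 0.022 m and contact force between the fingers and wedge above 1 N and contact force between each of the arm, the fingers and cabinet below 1 N and angle between wedge's own z axis and vertical below 0.08 rad and height (world z) of wedge below 0.006 m and angular speed of cabinet below 0.03 rad/s and distance of each of cup, jar, tamper from where it was at the start of the episode below 0.03 m); the arm keeps its last pose, push and grip.
It fails at once if the cup, jar or tamper is pushed away or knocked over (distance of any of cup, jar, tamper from where it was at the start of the episode above 0.03 m or angle between any of cup, jar, tamper's own z axis and vertical above 0.5 rad).
It also fails if it takes over 72 s, if anything falls off the work surface, if the arm or the gripper's body presses on something with over 40 N, if the wrist force passes 120 N, or if a joint passes its speed limit or range.

ROBOT

A 7-joint arm with a two-finger parallel gripper is mounted at the origin on the work surface. World frame = base frame: x ahead of the robot, y to its left, z up, the work surface at z = 0. Lengths are in m, angles in rad, forces in N, time in s.
With the tool pointing down it reaches from about 0.425 to 0.925 m from the base axis. Payload 6.8 kg.
Tool frame: the origin (TCP) lies at the very end of the fingers, on their centre line; the grasp point (between the pads) lies 19 mm behind it; z points along the fingers, x is the direction in which the jaws open and shut, and the axes are right-handed (so a half turn about z gives the same grasp; the last joint's range is limited). The gripper opens to 88 mm and grips with 3 to 60 N. Pads are 20 mm wide; open, the fingers measure 115 mm over their backs; the gripper's body (75 mm by 178 mm) begins 61 mm behind the grasp point.
Start: joints at [1.087, 0.477, 0.022, 1.555, -0.011, 1.109, -0.083], TCP at [0.248, -0.628, 0.223] pointing down, gripper open.
Joint ranges: [-2.96, 2.96], [-0.34, 2.1], [-1.41, 1.46], [0.24, 2.44], [-1.37, 4.51], [0.17, 1.92], [-2.96, 2.96]. Speed limits (rad/s): [2.39, 2.39, 3.14, 3.14, 3.14, 3.14, 3.14].

INTERFACE

Orientations are given as a rotation vector (axis times angle).
In Python, from station import ctrl gives the robot as it stands. The module is installed in compiled form; this text tells all that it offers.
- The arm moves only by the shell command python3 -m jog 'ROWS' [FORCE]. ROWS is JSON, a list that holds one entry, the list of rows, each a list of 5 numbers: the gripper command: -1 is shut, 1 is fully open, values between are in proportion, then the shift along the tool's x, y, z normalised to -1 to 1, where 1 is 30 mm, then the turn about the tool's z normalised to -1 to 1, where 1 is 0.12 rad. In form: [[[grip, dx, dy, dz, twist], ...]]. A call has 1 to 10 rows; each row shifts and turns the pose as measured when the row begins, along the tool's axes as they then stand; what a row does not reach is not made up. A row lasts 1/12 s, in which the tool goes at most 41.7 mm and 7.16 degrees, less where a joint would pass 70% of its speed; a pose out of reach is approached as far as the arm can. A call with a number of a shift or a turn outside -1 to 1 is refused whole. A call with a gripper value outside its range is refused whole. The fingers move at their own pace and stop on an object; FORCE is the grip in N (left out, the last holds). Time passes only in rows, so rows that do not move let the fingers close. It gives the time, the measured TCP pose, the force and the opening at its end, in the units of the state.
- ctrl.state(): the state, without advancing time (a new reading comes with each control period).
- ctrl.camera(name): name is "side" or "top"; returns a dict with "frame" (420x560x3 uint8, blue, green, red), "mtx" (3x3 intrinsics, pixels), "dist_coeffs" ([k1, k2, p1, p2, k3] as OpenCV has them; the pictures are not rectified), "camera_from_world" (4x4, takes a point from world to camera coordinates). Camera axes: x right, y down, z forward; pixel columns grow to the right and rows downward; lengths in m; the calibration is good to about 2 mm. A picture is of the moment at which its call begins. There is no depth.
- ctrl.hand_in(): hands the job in, once; it reports no verdict.
The state is a dict: "time": time; "joints": joint angles; "joint_vel": joint speeds; "joint_efforts": joint torques, N m; "tool_pos": TCP position; "eef_rot": TCP orientation; "contact_force": force on the tool from outside, world axes, zero at the start; "moment": the same for the moment, N m; "finger_gap": finger opening in m.
Only numpy, scipy, OpenCV 4.12 (cv2) and the standard library are available. Lean on these libraries where they do the work, as an engineer would, in place of code of your own. Each camera call takes 0.05 s, during which the arm holds its last target. There are 200 camera calls.

## Working session

There is one attempt and no reset: what is moved stays moved. The work goes in short steps, Python scripts to look and compute and a shell command to move; the robot and the scene stay as the last step left them, time stands still between calls to the robot, and variables do not carry over. Pictures are saved under pics/ and viewed, about 8 in all and at most 12, crops included, and the job is handed in when it is done.

```bash
mkdir -p pics
cat > h.py <<'E'
import numpy as np, cv2
from station import ctrl
from scipy.spatial.transform import Rotation as R
def cam(n):
    return ctrl.camera(n)
def ray(c,u,v,z):
    p=cv2.undistortPoints(np.array([[[u,v]]],float),c["mtx"],np.array(c["dist_coeffs"])).ravel()
    T=np.linalg.inv(c["camera_from_world"]);d=T[:3,:3]@[p[0],p[1],1];o=T[:3,3]
    return o+d*(z-o[2])/d[2]
def proj(c,P):
    T=np.array(c["camera_from_world"]);return cv2.projectPoints(np.array(P,float).reshape(-1,3),cv2.Rodrigues(T[:3,:3])[0],T[:3,3],c["mtx"],np.array(c["dist_coeffs"]))[0].reshape(-1,2)
def st():
    s=ctrl.state();r=R.from_rotvec(s["eef_rot"]).as_matrix()
    print("t",round(s["time"],2),"pos",np.round(s["tool_pos"],4),"F",np.round(s["contact_force"],1),"gap",round(s["finger_gap"],4),"\nR",np.round(r,3).tolist());return s,r
E
python3 - <<'E'
from h import *
st()
for n in("top","side"):
    c=cam(n);cv2.imwrite(f"pics/{n}0.png",c["frame"]);print(n,np.round(np.linalg.inv(c["camera_from_world"]),2).tolist(),np.round(c["mtx"],0).tolist())
E
```

```text
t 0.0 pos [ 0.2475 -0.6273  0.2217] F [-0.4  0.1  0.4] gap 0.0877 
R [[0.367, -0.93, -0.001], [-0.93, -0.367, 0.002], [-0.002, 0.0, -1.0]]
top [[0.0, -0.98, 0.19, 0.31], [-1.0, -0.0, -0.02, -0.01], [0.02, -0.19, -0.98, 1.22], [0.0, 0.0, 0.0, 1.0]] [[447.0, 0.0, 286.0], [0.0, 447.0, 207.0], [0.0, 0.0, 1.0]]
side [[-0.8, -0.34, 0.5, -0.25], [-0.61, 0.44, -0.67, 1.01], [0.0, -0.83, -0.55, 0.9], [0.0, 0.0, 0.0, 1.0]] [[537.0, 0.0, 278.0], [0.0, 537.0, 212.0], [0.0, 0.0, 1.0]]
```

View pics/top0.png

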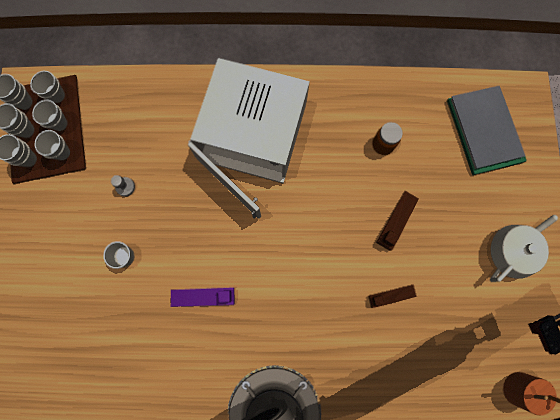

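View pics/side0.png

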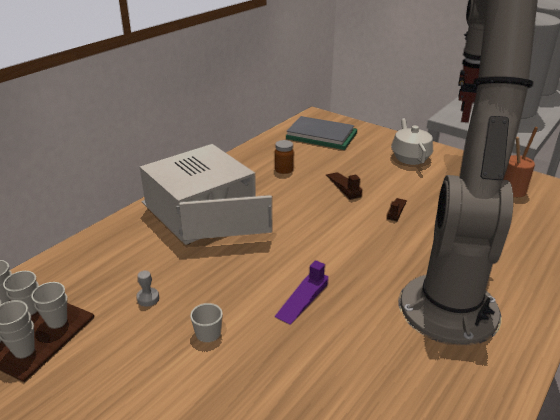

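The top view shows three wedge-like things: dark large (398,220), dark small (392,296) and purple (203,297). By the description I choose (398,220), with its post at the near end. The cabinet is at (250,120), with the door open towards the robot from its hinge at (192,143) to its free edge at (258,213). Next is one close crop of each.

Run:
```python
from h import *
c=cam("top");f=c["frame"]
a=cv2.resize(f[185:255,365:430],None,fx=6,fy=6,interpolation=cv2.INTER_CUBIC)
b=cv2.resize(f[125:230,180:300],(400,350),interpolation=cv2.INTER_CUBIC)
o=np.zeros((430,800,3),np.uint8);o[:420,:390]=a;o[:350,395:795]=b
cv2.imwrite("pics/crop.png",o)
print("cab top corners",[np.round(ray(c,u,v,.15),3).tolist() for u,v in((221,60),(309,80),(286,158),(192,130))])
print("door hinge top, free top",[np.round(ray(c,u,v,.147),3).tolist() for u,v in((190,142),(257,209))])
print("front lower right corner",np.round(ray(c,283,181,.012),3))
```

```text
cab top corners [[0.912, 0.145, 0.15], [0.856, -0.087, 0.15], [0.644, -0.027, 0.15], [0.717, 0.212, 0.15]]
door hinge top, free top [[0.686, 0.216, 0.147], [0.514, 0.044, 0.147]]
front lower right corner [ 0.619 -0.021  0.012]
```

View pics/crop.png

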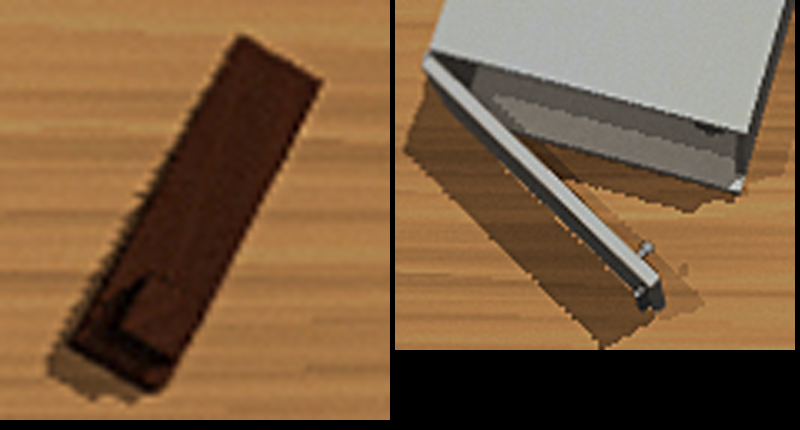

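Run:
```python
from h import *
c=cam("top")
r=lambda u,v,z:np.round(ray(c,u,v,z),3)[:2].tolist()
print("cab",[r(*p,.15) for p in((221,60),(309.5,80),(285,165),(191,140))],"low",r(284.4,180.5,.02))
print("door",[r(*p,.147) for p in((188.5,142.5),(255.5,212))])
print("thin",r(405,190.8,.003),r(418.7,198.3,.003),"thick",r(391.7,250,0),r(377,242,.0),"post top",[r(365+x/6,185+y/6,.069) for x,y in((150,275),(122,325),(165,355),(195,300))])
print("jar lid",r(389,132,.1),"cup",r(118,250,.06), "tamper", r(122,183,.08))
from scipy.optimize import least_squares
# cabinet pose from the two cameras: top corners
def f(p,d0=0):
    x,y,a,d=p;X=np.array([np.cos(a),np.sin(a)]);Y=np.array([-X[1],X[0]])
    P=[np.r_[np.array([x,y])+u*X+v*Y,.15] for u,v in((.25,.125),(.25,-.125),(d,-.125),(d,.125))]
    return (proj(c,P)-np.array([(221,60),(309.5,80),(285,165),(191,140)])).ravel()
s=least_squares(f,[.66,.09,-.28,.01]);print(np.round(s.x,4),np.round(s.fun,1))
```

```text
cab [[0.912, 0.145], [0.856, -0.088], [0.625, -0.025], [0.69, 0.213]] low [0.618, -0.025]
door [[0.684, 0.219], [0.507, 0.047]]
thin [0.595, -0.366] [0.574, -0.404] thick [0.428, -0.322] [0.45, -0.281] post top [[0.472, -0.302], [0.45, -0.288], [0.437, -0.307], [0.461, -0.321]]
jar lid [0.734, -0.303] cup [0.419, 0.412] tamper [0.595, 0.406]
[ 0.644   0.0963 -0.2678  0.0137] [-2.2 -2.   0.9  1.5  1.3  0.5 -0.2 -0.2]
```

```bash
cat >> h.py <<'E'
def to(x,y,z,yaw=None):
    "print shift (in 30 mm units, present tool axes) and twist (in 0.12 rad) to a target; yaw is that of tool x"
    s,r=st();d=r.T@(np.array([x,y,z])-s["tool_pos"])/.03
    a=np.arctan2(r[1,0],r[0,0]);t=0 if yaw is None else -((yaw-a+np.pi)%(2*np.pi)-np.pi)/.12
    print("shift",np.round(d,2),"twist",round(t,2),"yaw",round(a,3))
E
python3 -m jog '[[[-1,0,0,0,1],[-1,0,0,0,1],[-1,0,0,0,1],[-1,0,0,0,1],[-1,0,0,0,1],[-1,0,0,0,0.5]]]' 20
python3 -c "
from h import *
to(.47,-.25,.2,-1.839)"
```

```text
time: 0.7
tool_pos: [0.2469, -0.6266, 0.2203]
eef_rot: [-1.849, 2.538, 0.007]
contact_force: [0.3, -0.8, 0.4]
finger_gap: 0.051
t 0.7 pos [ 0.2469 -0.6266  0.2203] F [ 0.3 -0.8  0.4] gap 0.051 
R [[-0.306, -0.952, -0.001], [-0.952, 0.306, 0.004], [-0.004, 0.003, -1.0]]
shift [-14.22  -3.23   0.72] twist -0.36 yaw -1.882
```

```bash
python3 -m jog '[[[-1,-1,-0.23,0,-0.4],[-1,-1,-0.23,0,0],[-1,-1,-0.23,0,0],[-1,-1,-0.23,0,0],[-1,-1,-0.23,0,0],[-1,-1,-0.23,0,0],[-1,-1,-0.23,0,0],[-1,-1,-0.23,0,0],[-1,-1,-0.23,0,0],[-1,-1,-0.23,0,0]]]'
python3 -c "
from h import *
to(.49,.115,.2,-1.839)"
```

```text
time: 1.53
tool_pos: [0.393, -0.3509, 0.2178]
eef_rot: [1.888, -2.505, -0.009]
contact_force: [1.7, -0.4, 0.4]
finger_gap: 0.0005
t 1.53 pos [ 0.393  -0.3509  0.2178] F [ 1.7 -0.4  0.4] gap 0.0005 
R [[-0.276, -0.961, -0.007], [-0.961, 0.276, 0.002], [0.0, 0.007, -1.0]]
shift [-15.82   1.17   0.6 ] twist -0.09 yaw -1.85
```

```bash
python3 -m jog '[[[-1,-1,0.07,0,0],[-1,-1,0.07,0,0],[-1,-1,0.07,0,0],[-1,-1,0.07,0,0],[-1,-1,0.07,0,0],[-1,-1,0.07,0,0],[-1,-1,0.07,0,0],[-1,-1,0.07,0,0],[-1,-1,0.07,0,0],[-1,-1,0.07,0,0]]]'
python3 -m jog '[[[-1,-1,0.1,0.2,0],[-1,-1,0.1,0.2,0],[-1,-1,0.1,0.2,0],[-1,-1,0.1,0.2,0],[-1,-0.8,0.1,0.2,0],[-1,0,0,0,0]]]'
python3 -c "
from h import *
to(.49,.115,.09,-1.839)"
```

```text
time: 2.37
tool_pos: [0.4574, -0.0413, 0.2183]
eef_rot: [1.89, -2.505, -0.005]
contact_force: [0.9, 0.3, -1.1]
finger_gap: 0.0003
time: 2.87
tool_pos: [0.4833, 0.1153, 0.1885]
eef_rot: [-1.9, 2.5, 0.005]
contact_force: [-0.8, -0.1, -0.1]
finger_gap: 0.0009
t 2.87 pos [0.4833 0.1153 0.1885] F [-0.8 -0.1 -0.1] gap 0.0009 
R [[-0.267, -0.964, -0.001], [-0.964, 0.267, 0.004], [-0.003, 0.002, -1.0]]
shift [-0.04 -0.22  3.28] twist -0.02 yaw -1.842
```

```bash
python3 -m jog '[[[-1,0,0,1,0],[-1,0,0,1,0],[-1,0,0,1,0],[-1,0,0,0.3,0],[-1,0,0,0,0]]]'
python3 -m jog '[[[-1,0.3,-0.5,0,0],[-1,0.3,-0.5,0,0],[-1,0.1,-0.3,0,0],[-1,0.1,-0.3,0,0],[-1,0.1,-0.3,0,0]]]'
python3 -c "
from h import *
to(.614,.021,.09,-1.839)
c=cam('top');f=c['frame'];a=f[100:240,170:310]
c=cam('side');b=c['frame'][130:270,130:290]
cv2.imwrite('pics/d1.png',cv2.resize(np.hstack([a,b]),None,fx=2.6,fy=2.6,interpolation=cv2.INTER_CUBIC))"
```

```text
time: 3.28
tool_pos: [0.4855, 0.1169, 0.0882]
eef_rot: [-1.902, 2.492, 0.002]
contact_force: [0.1, 0.5, 0.4]
finger_gap: 0.0004
time: 3.7
tool_pos: [0.5352, 0.074, 0.0927]
eef_rot: [-1.903, 2.491, 0.001]
contact_force: [-0.6, 0.7, -0.4]
finger_gap: 0.0004
t 3.7 pos [0.5352 0.074  0.0927] F [-0.6  0.7 -0.4] gap 0.0004 
R [[-0.263, -0.965, 0.005], [-0.965, 0.263, 0.004], [-0.006, -0.004, -1.0]]
shift [ 1.02 -3.    0.1 ] twist 0.02 yaw -1.837
```

View pics/d1.png

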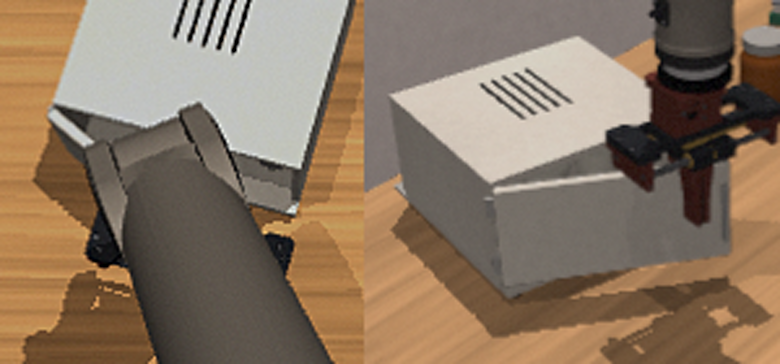

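The side view shows the closed fingers at (695,200) on the door's outer face near its free edge, with the gripper body clear above the door. I'll push on.

```bash
python3 -m jog '[[[-1,0.15,-0.3,0,0],[-1,0.15,-0.3,0,0],[-1,0.12,-0.3,0,0],[-1,0.12,-0.3,0,0],[-1,0.1,-0.3,0,0],[-1,0.1,-0.3,0,0],[-1,0.1,-0.3,0,0]]]'
python3 -c "
from h import *
to(.614,.021,.09,-1.839)"
```

```text
time: 4.38
tool_pos: [0.5934, 0.0314, 0.0931]
eef_rot: [-1.906, 2.488, 0.002]
contact_force: [-0.1, 0.7, 0.1]
finger_gap: 0.0004
t 4.38 pos [0.5934 0.0314 0.0931] F [-0.1  0.7  0.1] gap 0.0004 
R [[-0.26, -0.966, 0.005], [-0.966, 0.26, 0.005], [-0.006, -0.003, -1.0]]
shift [ 0.16 -0.75  0.11] twist 0.04 yaw -1.834
```

```bash
for i in 1; do python3 -m jog '[[[-1,0.02,-0.15,0,0],[-1,0.02,-0.15,0,0]]]'; python3 -m jog '[[[-1,0.02,-0.1,0,0],[-1,0.02,-0.1,0,0]]]';python3 -m jog '[[[-1,0.02,-0.1,0,0],[-1,0.02,-0.1,0,0]]]';done
python3 -c "
from h import *
to(.614,.021,.09,-1.839)"
```

```text
time: 4.55
tool_pos: [0.6035, 0.0263, 0.0928]
eef_rot: [-1.904, 2.49, 0.002]
contact_force: [-3.1, 2.6, 1.8]
finger_gap: 0.0006
time: 4.72
tool_pos: [0.6093, 0.0239, 0.0926]
eef_rot: [-1.905, 2.49, 0.004]
contact_force: [-0.2, -0.5, -0.1]
finger_gap: 0.0002
time: 4.88
tool_pos: [0.6132, 0.0219, 0.0923]
eef_rot: [-1.908, 2.492, 0.009]
contact_force: [-14.2, 4.0, 10.7]
finger_gap: 0.0006
t 4.88 pos [0.6132 0.0219 0.0923] F [-14.2   4.   10.7] gap 0.0006 
R [[-0.261, -0.965, -0.001], [-0.965, 0.261, 0.006], [-0.006, 0.002, -1.0]]
shift [ 0.02 -0.03  0.08] twist 0.04 yaw -1.835
```

```bash
python3 -m jog '[[[-1,0,0.1,0,0],[-1,0,0.1,0,0],[-1,0,0,0,0],[-1,0,0,0,0],[-1,0,0,0,0]]]'
python3 -m jog '[[[-1,0,1,0,0],[-1,0,1,-0.5,0],[-1,0,1,-1,0],[1,0,0,-1,0],[1,0,0,-1,0]]]'
python3 -c "
from h import *
to(.46,-.2,.17,-2.12)
c=cam('top');f=c['frame'];a=f[60:260,170:440]
cv2.imwrite('pics/d2.png',cv2.resize(a,None,fx=2.9,fy=2.9,interpolation=cv2.INTER_CUBIC))"
```

```text
time: 5.3
tool_pos: [0.6073, 0.0237, 0.0924]
eef_rot: [-1.909, 2.49, 0.008]
contact_force: [1.3, 0.2, -0.2]
finger_gap: 0.0004
time: 5.72
tool_pos: [0.5135, 0.0454, 0.1933]
eef_rot: [1.905, -2.489, -0.015]
contact_force: [0.6, -0.2, 1.1]
finger_gap: 0.0109
t 5.72 pos [0.5135 0.0454 0.1933] F [ 0.6 -0.2  1.1] gap 0.0109 
R [[-0.261, -0.965, -0.011], [-0.965, 0.261, 0.004], [-0.001, 0.012, -1.0]]
shift [ 8.36 -0.42  0.77] twist 2.38 yaw -1.835
```

View pics/d2.png

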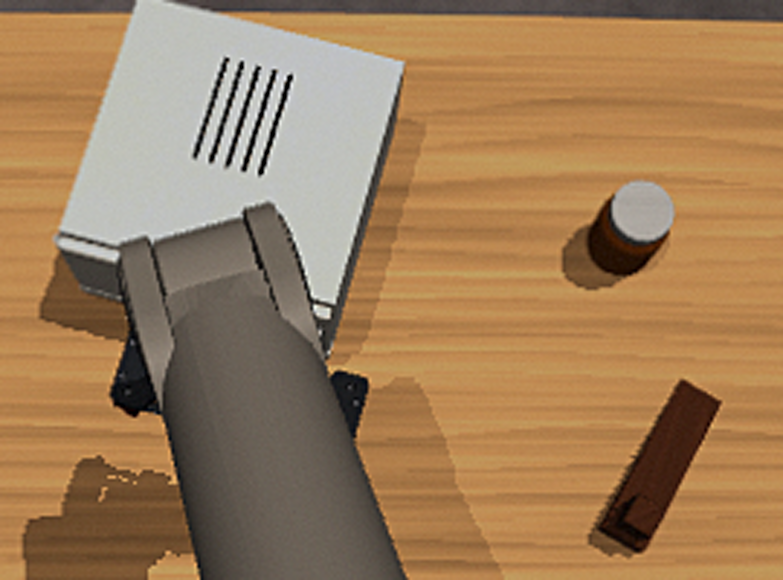

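The picture shows the door flush with the front along its whole width, from (62,238) to (330,312), and the wedge unmoved at (660,465). Next I move over the wedge's post.

```bash
python3 -m jog '[[[1,1,0,0,0],[1,1,0,0,0],[1,1,0,0,0],[1,1,0,0,0],[1,1,0,0,0],[1,1,0,0,0],[1,1,0,0,0],[1,1,0,0,0],[1,0,0,0,1],[1,0,0,0,1]]]'
python3 -m jog '[[[1,0,0,0,0.4],[1,0,0,0,0]]]' 
python3 -c "
from h import *
to(.4555,-.305,.12,-2.122)"
```

```text
time: 6.6
tool_pos: [0.4581, -0.1959, 0.2043]
eef_rot: [-1.591, 2.689, -0.011]
contact_force: [0.8, 0.4, -0.7]
finger_gap: 0.0809
time: 6.77
tool_pos: [0.4578, -0.1985, 0.2044]
eef_rot: [-1.509, 2.735, -0.013]
contact_force: [0.2, -0.7, -0.1]
finger_gap: 0.0875
t 6.77 pos [ 0.4578 -0.1985  0.2044] F [ 0.2 -0.7 -0.1] gap 0.0875 
R [[-0.533, -0.846, 0.019], [-0.846, 0.533, 0.002], [-0.012, -0.016, -1.0]]
shift [ 3.08 -1.78  2.81] twist -0.09 yaw -2.133
```

```bash
python3 -m jog '[[[1,0.8,-0.45,0.3,0],[1,0.8,-0.45,0.5,0],[1,0.8,-0.45,0.7,0],[1,0.7,-0.45,0.7,0],[1,0,0,0.5,0],[1,0,0,0,0]]]' 
python3 -c "
from h import *
to(.4555,-.305,.036,-2.122)
W=np.array([.4555,-.305]);a=-.551
c=cam('top');f=c['frame']
s=cam('side');g=s['frame']
cv2.imwrite('pics/w1.png',np.hstack([cv2.resize(f[180:270,350:440],None,fx=4.4,fy=4.4,interpolation=cv2.INTER_CUBIC),cv2.resize(g[140:230,310:400],None,fx=4.4,fy=4.4,interpolation=cv2.INTER_CUBIC)]))"
```

```text
time: 7.27
tool_pos: [0.4605, -0.3102, 0.1225]
eef_rot: [-1.531, 2.717, -0.025]
contact_force: [-0.6, 0.9, -0.7]
finger_gap: 0.0879
t 7.27 pos [ 0.4605 -0.3102  0.1225] F [-0.6  0.9 -0.7] gap 0.0879 
R [[-0.518, -0.855, 0.028], [-0.855, 0.518, -0.003], [-0.012, -0.026, -1.0]]
shift [-0.03  0.31  2.88] twist 0.06 yaw -2.115
```

View pics/w1.png

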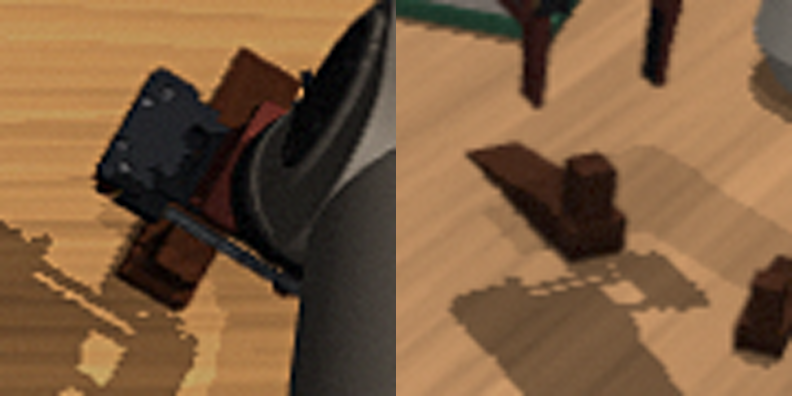

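The picture shows the large dark wedge with its post top at (590,158) and the open jaws above it, straddling it crosswise. The smaller twin is at bottom right (765,300). I'll check the post with the side camera, then descend.

```bash
python3 -m jog '[[[1,0,0.15,0.8,0],[1,0,0.15,0.8,0],[1,0,0,0,0]]]' 
python3 -c "
from h import *
s=cam('side');print('post top by side cam',np.round(ray(s,354.1,175.9,.069),3),'tip mid',np.round(ray(s,310+(497-396)/4.4,140+147/4.4,.003),3))
to(.4555,-.305,.036,-2.122)"
```

```text
time: 7.62
tool_pos: [0.4602, -0.3051, 0.0809]
eef_rot: [-1.535, 2.705, -0.041]
contact_force: [-1.3, 0.6, -0.1]
finger_gap: 0.0881
post top by side cam [ 0.454 -0.307  0.069] tip mid [ 0.576 -0.382  0.003]
t 7.67 pos [ 0.4616 -0.3058  0.0829] F [0.1 0.5 0. ] gap 0.0873 
R [[-0.513, -0.858, 0.043], [-0.858, 0.513, -0.009], [-0.014, -0.041, -0.999]]
shift [0.1  0.25 1.55] twist 0.11 yaw -2.109
```

```bash
python3 -m jog '[[[1,0,0.15,0.5,0],[1,0,0.1,0.5,0],[1,0,0,0.5,0],[1,0,0,0,0]]]' 
python3 -c "
from h import *
to(.4555,-.305,.036,-2.122)"
```

```text
time: 8.0
tool_pos: [0.4645, -0.3029, 0.0458]
eef_rot: [-1.538, 2.692, -0.062]
contact_force: [-0.2, 0.4, 0.3]
finger_gap: 0.0879
t 8.0 pos [ 0.4645 -0.3029  0.0458] F [-0.2  0.4  0.3] gap 0.0879 
R [[-0.507, -0.86, 0.055], [-0.862, 0.508, -0.015], [-0.016, -0.055, -0.998]]
shift [0.22 0.24 0.31] twist 0.16 yaw -2.103
```

```bash
python3 -m jog '[[[1,0.15,0.3,0.3,0.15],[1,0,0,0,0]]]' 
python3 -m jog '[[[-1,0,0,0,0],[-1,0,0,0,0],[-1,0,0,0,0],[-1,0,0,0,0],[-1,0,0,0,0],[-1,0,0,0,0],[-1,0,0,0,0],[-1,0,0,0,0],[-1,0,0,0,0]]]' 50
python3 -c "
from h import *
to(.49,-.2,.04,-1.839)"
```

```text
time: 8.17
tool_pos: [0.458, -0.3026, 0.0401]
eef_rot: [-1.514, 2.701, -0.068]
contact_force: [-1.8, 0.3, 0.0]
finger_gap: 0.0882
time: 8.92
tool_pos: [0.4639, -0.3049, 0.0479]
eef_rot: [-1.516, 2.693, -0.082]
contact_force: [-2.1, 0.0, -0.7]
finger_gap: 0.0314
t 8.92 pos [ 0.4639 -0.3049  0.0479] F [-2.1  0.  -0.7] gap 0.0314 
R [[-0.518, -0.852, 0.07], [-0.855, 0.518, -0.022], [-0.018, -0.071, -0.997]]
shift [-3.43  1.09  0.25] twist -2.31 yaw -2.116
```

```bash
python3 -c "
from h import *
s=ctrl.state();print(np.round(s['joints'],3),np.round(s['joint_vel'],3),np.round(s['joint_efforts'],1))"
```

```text
[ 0.516  0.485 -0.048  2.032  0.019  0.554 -1.659] [0.003 0.001 0.003 0.002 0.003 0.003 0.001] [ -0.8 -49.8  -0.2 -18.5  -0.2  -0.5   0. ]
```

```bash
python3 -m jog '[[[-1,-0.3,0.2,-0.3,-0.6],[-1,-0.3,0.2,-0.3,-0.6],[-1,-0.3,0.2,0,-0.6],[-1,-0.3,0.2,0,-0.5],[-1,-0.3,0.2,0,0]]]' 60
python3 -c "
from h import *
to(.445,.155,.055,-1.839)"
```

```text
time: 9.33
tool_pos: [0.4503, -0.2513, 0.0625]
eef_rot: [-1.889, 2.46, -0.088]
contact_force: [0.7, 0.5, -2.9]
finger_gap: 0.0297
t 9.33 pos [ 0.4503 -0.2513  0.0625] F [ 0.7  0.5 -2.9] gap 0.0297 
R [[-0.259, -0.964, 0.065], [-0.966, 0.258, -0.021], [0.003, -0.068, -0.998]]
shift [-13.04   3.68  -0.05] twist 0.06 yaw -1.832
```

```bash
python3 -m jog '[[[-1,-0.9,0.28,0.03,0],[-1,-0.9,0.28,0.03,0],[-1,-0.9,0.28,0.03,0],[-1,-0.9,0.28,0.03,0],[-1,-0.9,0.28,0.03,0],[-1,-0.9,0.28,0.03,0]]]'
python3 -c "
from h import *
to(.445,.155,.055,-1.839)"
```

```text
time: 9.83
tool_pos: [0.4405, -0.0791, 0.051]
eef_rot: [-1.861, 2.485, -0.084]
contact_force: [0.4, 1.3, -2.9]
finger_gap: 0.0298
t 9.83 pos [ 0.4405 -0.0791  0.051 ] F [ 0.4  1.3 -2.9] gap 0.0298 
R [[-0.281, -0.958, 0.061], [-0.96, 0.281, -0.022], [0.004, -0.065, -0.998]]
shift [-7.53  2.04 -0.29] twist -0.14 yaw -1.856
```

```bash
python3 -m jog '[[[-1,-0.9,0.28,-0.1,-0.1],[-1,-0.9,0.28,-0.1,-0.1],[-1,-0.9,0.25,-0.1,0],[-1,-0.9,0.25,-0.1,0],[-1,-0.9,0.25,-0.1,0],[-1,-0.9,0.25,-0.1,0],[-1,-0.9,0.25,-0.1,0],[-1,-0.9,0.25,-0.1,0]]]'
python3 -c "
from h import *
to(.455,.149,.055,-1.839)
c=cam('side');cv2.imwrite('pics/s2.png',cv2.resize(c['frame'][150:330,130:370],None,fx=3.2,fy=3.2,interpolation=cv2.INTER_CUBIC))"
```

```text
time: 10.5
tool_pos: [0.4298, 0.1575, 0.0676]
eef_rot: [-1.876, 2.484, -0.078]
contact_force: [0.5, 0.4, -3.1]
finger_gap: 0.0298
t 10.5 pos [0.4298 0.1575 0.0676] F [ 0.5  0.4 -3.1] gap 0.0298 
R [[-0.274, -0.96, 0.052], [-0.962, 0.273, -0.023], [0.008, -0.057, -0.998]]
shift [ 0.04 -0.86  0.47] twist -0.08 yaw -1.849
```

View pics/s2.png

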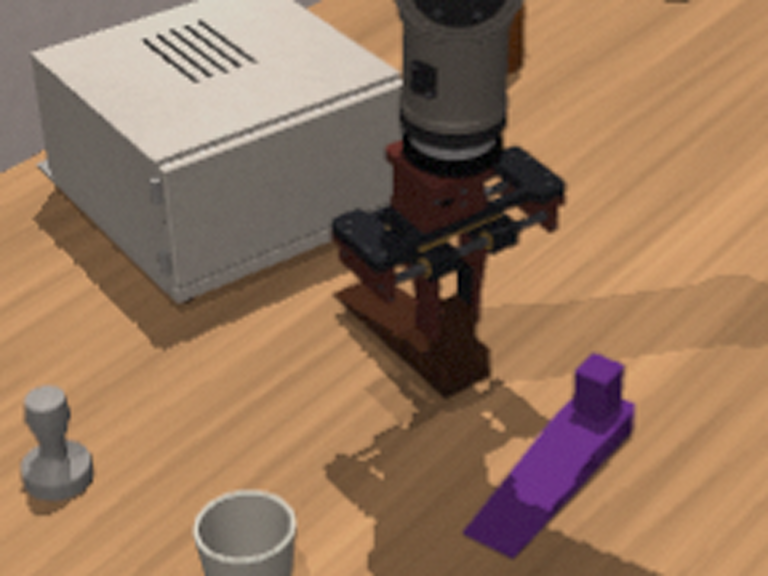

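The wedge is held with its thin end at (340,293), pointing at the cabinet, and the purple one is clear. I lower it onto the counter.

```bash
python3 -m jog '[[[-1,0,-0.3,0.25,-0.1],[-1,0,-0.2,0.2,0],[-1,0,-0.1,0.15,0]]]'
python3 -m jog '[[[-1,0,0,0.12,0],[-1,0,0,0.08,0]]]'
python3 -c "
from h import *
to(.455,.149,.045,-1.839)"
```

```text
time: 10.8
tool_pos: [0.4489, 0.1635, 0.0507]
eef_rot: [-1.9, 2.457, -0.072]
contact_force: [-0.6, -0.5, -2.8]
finger_gap: 0.0295
time: 10.97
tool_pos: [0.4506, 0.1617, 0.0467]
eef_rot: [-1.89, 2.466, -0.073]
contact_force: [-22.5, 2.2, 71.2]
finger_gap: 0.0295
t 10.97 pos [0.4506 0.1617 0.0467] F [-22.5   2.2  71.2] gap 0.0295 
R [[-0.26, -0.964, 0.056], [-0.966, 0.259, -0.017], [0.002, -0.058, -0.998]]
shift [ 0.37 -0.25  0.07] twist 0.05 yaw -1.833
```

```bash
python3 -m jog '[[[-0.1,0,0,-0.05,0],[-0.1,0,0,0,0],[-0.1,0,0,0,0],[-0.1,0,0,0,0]]]' 40
python3 -c "
from h import *
to(.445,.16,.036,-1.839)"
python3 -m jog '[[[-0.1,0,0,0.1,0],[-0.1,0,0,0.1,0],[-0.1,0,0,0.1,0]]]'
python3 -c "
from h import *
to(.445,.16,.036,-1.839)
c=cam('top');a=c['frame'][150:270,190:310]
c=cam('side');b=c['frame'][190:290,220:320]
cv2.imwrite('pics/s3.png',np.hstack([cv2.resize(x,(400,400),interpolation=cv2.INTER_CUBIC) for x in (a,b)]))"
```

```text
time: 11.3
tool_pos: [0.4523, 0.1572, 0.0485]
eef_rot: [-1.877, 2.475, -0.075]
contact_force: [-1.0, 0.1, -1.0]
finger_gap: 0.0394
t 11.3 pos [0.4523 0.1572 0.0485] F [-1.   0.1 -1. ] gap 0.0394 
R [[-0.27, -0.961, 0.057], [-0.963, 0.269, -0.018], [0.002, -0.059, -0.998]]
shift [-0.03  0.28  0.4 ] twist -0.04 yaw -1.844
time: 11.55
tool_pos: [0.4536, 0.1558, 0.0386]
eef_rot: [-1.873, 2.477, -0.076]
contact_force: [-0.4, 0.7, -0.1]
finger_gap: 0.0394
t 11.55 pos [0.4536 0.1558 0.0386] F [-0.4  0.7 -0.1] gap 0.0394 
R [[-0.273, -0.96, 0.057], [-0.962, 0.272, -0.018], [0.001, -0.06, -0.998]]
shift [-0.06  0.32  0.07] twist -0.07 yaw -1.847
```

View pics/s3.png

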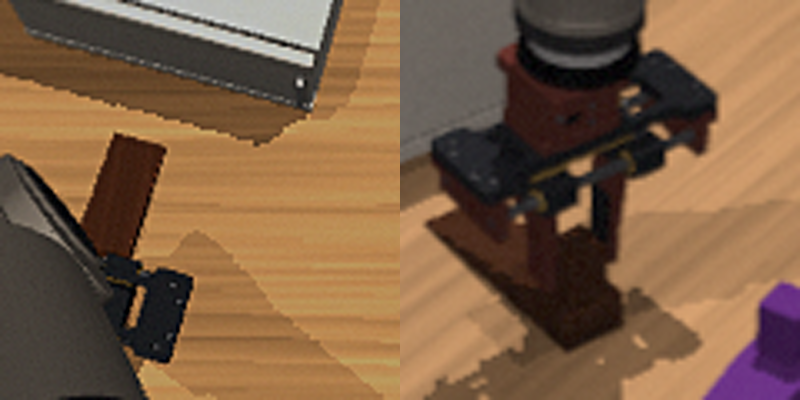

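```bash
python3 -c "
from h import *
c=cam('top')
a=ray(c,223.9,189.9,.003);b=ray(c,239.8,195,.003);t=(a+b)/2;print(a,b,np.linalg.norm(a-b),t)
e=a-b;yw=np.arctan2(-e[0],e[1]);print('yaw',yw)
X=np.array([np.cos(-.268),np.sin(-.268)]);Y=np.array([-X[1],X[0]])
S=np.array([.645,.096]);d=t[:2]-S;print('tip rel sill',d@X,d@Y)
o=t[:2]-.152*np.array([np.cos(yw),np.sin(yw)]);print('origin',o)
s,r=st();g=s['tool_pos']-.019*r[:,2];print('grasp-origin in X,Y',(g[:2]-o)@X,(g[:2]-o)@Y)
p=[c for c in ((18*0,0),)]
print('front edge low px',[(ray(c,190+x/3.333,150+y/3.333,.012)[:2]-S)@X for x,y in((70,48),(308,108))])"
```

```text
[0.59474014 0.14453927 0.003     ] [0.58033106 0.09968745 0.003     ] 0.0471095217460345 [0.5875356  0.12211336 0.003     ]
yaw -0.3108451371906451
tip rel sill -0.06232796594820084 0.009964413698073545
origin [0.44282014 0.1686046 ]
t 11.7 pos [0.4531 0.1558 0.0385] F [-0.6 -0.1  0.1] gap 0.0399 
R [[-0.272, -0.961, 0.056], [-0.962, 0.272, -0.018], [0.002, -0.059, -0.998]]
grasp-origin in X,Y 0.012169492062323392 -0.009597481990430584
front edge low px [np.float64(-0.00241973266254647), np.float64(0.0014496396191060607)]
```

```bash
python3 -m jog '[[[-0.1,0,0.2,0.05,-0.05],[-0.1,0,0.15,0.05,-0.05],[-0.1,0,0.05,0.03,0]]]'
python3 -m jog '[[[-1,0,0.01,0.02,0],[-1,0,0.01,0.02,0],[-1,0,0.01,0.02,0],[-1,0,0.01,0.02,0]]]' 60
python3 -c "
from h import *
to(.445,.16,.036,-1.839)"
```

```text
time: 11.95
tool_pos: [0.4411, 0.1591, 0.0334]
eef_rot: [-1.89, 2.466, -0.076]
contact_force: [0.4, 0.6, -0.1]
finger_gap: 0.0396
time: 12.28
tool_pos: [0.44, 0.1602, 0.0322]
eef_rot: [-1.89, 2.464, -0.077]
contact_force: [-1.6, -0.8, 9.7]
finger_gap: 0.03
t 12.28 pos [0.44   0.1602 0.0322] F [-1.6 -0.8  9.7] gap 0.03 
R [[-0.259, -0.964, 0.058], [-0.966, 0.258, -0.018], [0.002, -0.061, -0.998]]
shift [-0.04 -0.17 -0.12] twist 0.05 yaw -1.833
```

```bash
python3 -m jog '[[[-1,0,-0.4,0.03,0],[-1,0,-0.4,0.03,0],[-1,0,-0.4,0.03,0]]]'
python3 -c "
from h import *
to(.44+.132*.964,.16-.132*.265,.033,-1.839)"
```

```text
time: 12.53
tool_pos: [0.4715, 0.1519, 0.0323]
eef_rot: [-1.899, 2.462, -0.074]
contact_force: [-4.3, 1.1, 6.7]
finger_gap: 0.03
t 12.53 pos [0.4715 0.1519 0.0323] F [-4.3  1.1  6.7] gap 0.03 
R [[-0.254, -0.966, 0.054], [-0.967, 0.254, -0.019], [0.005, -0.057, -0.998]]
shift [ 0.06 -3.31  0.16] twist 0.09 yaw -1.828
```

```bash
python3 -m jog '[[[-1,0.02,-0.4,0.02,0],[-1,0.02,-0.4,0.02,0],[-1,0,-0.4,0.02,0.05]]]'
python3 -m jog '[[[-1,0,-0.3,0.02,0],[-1,0,-0.3,0.02,0]]]'
python3 -c "
from h import *
to(.44+.132*.964,.16-.132*.265,.033,-1.839)
c=cam('side');cv2.imwrite('pics/s4.png',cv2.resize(c['frame'][170:290,170:330],None,fx=4.8,fy=4.8,interpolation=cv2.INTER_CUBIC))"
```

```text
time: 12.78
tool_pos: [0.5078, 0.1407, 0.0324]
eef_rot: [-1.894, 2.468, -0.073]
contact_force: [-2.9, 0.7, 2.1]
finger_gap: 0.0301
time: 12.95
tool_pos: [0.5276, 0.1352, 0.0323]
eef_rot: [-1.892, 2.47, -0.073]
contact_force: [-4.5, 1.3, 7.1]
finger_gap: 0.0298
t 12.95 pos [0.5276 0.1352 0.0323] F [-4.5  1.3  7.1] gap 0.0298 
R [[-0.261, -0.964, 0.052], [-0.965, 0.26, -0.019], [0.005, -0.055, -0.998]]
shift [-0.02 -1.36  0.05] twist 0.04 yaw -1.834
```

View pics/s4.png

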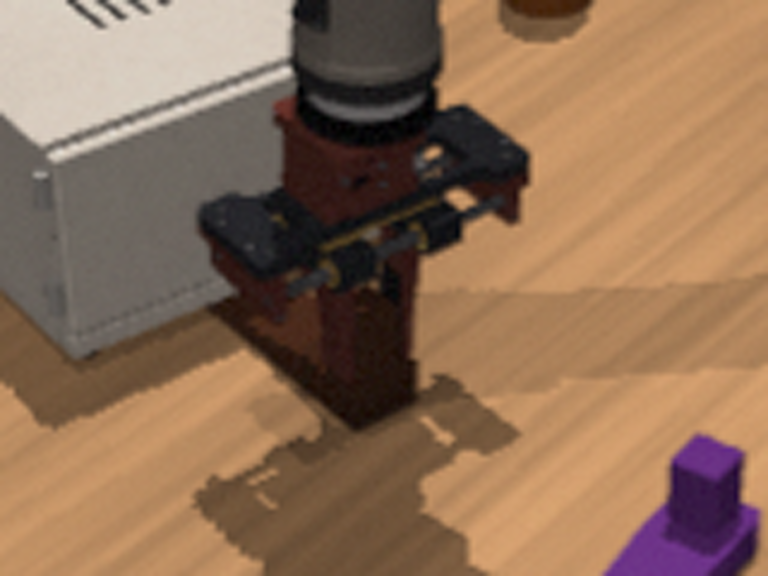

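The wedge goes in under the middle of the front edge, flat, with its thin end out of sight at about (215,310). I continue slowly while watching the force.

```bash
python3 -m jog '[[[-1,0,-0.2,0.01,0],[-1,0,-0.2,0.01,0]]]'
python3 -m jog '[[[-1,0,-0.2,0.01,0],[-1,0,-0.2,0.01,0]]]'
python3 -m jog '[[[-1,0,-0.15,0.01,0]]]'
python3 -c "
from h import *
to(.44+.132*.964,.16-.132*.265,.033,-1.839)"
```

```text
time: 13.17
tool_pos: [0.5416, 0.131, 0.0323]
eef_rot: [-1.889, 2.472, -0.073]
contact_force: [-15.4, 3.1, 19.7]
finger_gap: 0.0298
time: 13.33
tool_pos: [0.5453, 0.131, 0.032]
eef_rot: [-1.902, 2.478, -0.059]
contact_force: [-22.5, 2.4, 24.2]
finger_gap: 0.0297
time: 13.42
tool_pos: [0.5455, 0.1311, 0.0319]
eef_rot: [-1.907, 2.482, -0.052]
contact_force: [-17.1, 1.9, 20.3]
finger_gap: 0.0299
t 13.42 pos [0.5455 0.1311 0.0319] F [-17.1   1.9  20.3] gap 0.0299 
R [[-0.257, -0.966, 0.029], [-0.966, 0.257, -0.019], [0.011, -0.033, -0.999]]
shift [ 0.01 -0.75 -0.01] twist 0.07 yaw -1.831
```

```bash
python3 -m jog '[[[-1,0,-0.3,-0.02,0]]]'
python3 -m jog '[[[-1,0,-0.35,0,0]]]'
python3 -c "
from h import *
to(.44+.132*.964,.16-.132*.265,.033,-1.839)"
```

```text
time: 13.5
tool_pos: [0.5488, 0.1301, 0.0321]
eef_rot: [-1.915, 2.486, -0.043]
contact_force: [-14.8, 3.1, 7.4]
finger_gap: 0.0299
time: 13.58
tool_pos: [0.554, 0.1287, 0.0318]
eef_rot: [1.917, -2.483, 0.035]
contact_force: [-19.0, 2.9, 18.8]
finger_gap: 0.0296
t 13.58 pos [0.554  0.1287 0.0318] F [-19.    2.9  18.8] gap 0.0296 
R [[-0.253, -0.967, 0.01], [-0.967, 0.253, -0.02], [0.017, -0.015, -1.0]]
shift [ 0.01 -0.46 -0.03] twist 0.1 yaw -1.827
```

```bash
python3 -m jog '[[[-1,0,-0.35,-0.02,0]]]'
python3 -m jog '[[[-1,0,-0.3,-0.01,0]]]'
python3 -c "
from h import *
to(.44+.132*.964,.16-.132*.265,.033,-1.839)
c=cam('side');cv2.imwrite('pics/s5.png',cv2.resize(c['frame'][170:290,170:330],None,fx=4.8,fy=4.8,interpolation=cv2.INTER_CUBIC))"
```

```text
time: 13.67
tool_pos: [0.5592, 0.1274, 0.0319]
eef_rot: [1.915, -2.475, 0.026]
contact_force: [-15.6, 3.1, 9.0]
finger_gap: 0.0298
time: 13.75
tool_pos: [0.5633, 0.1265, 0.0317]
eef_rot: [1.913, -2.468, 0.018]
contact_force: [-18.3, 3.0, 17.9]
finger_gap: 0.0295
t 13.75 pos [0.5633 0.1265 0.0317] F [-18.3   3.   17.9] gap 0.0295 
R [[-0.249, -0.968, -0.008], [-0.968, 0.25, -0.021], [0.022, 0.003, -1.0]]
shift [ 0.01 -0.14 -0.04] twist 0.13 yaw -1.823
```

View pics/s5.png

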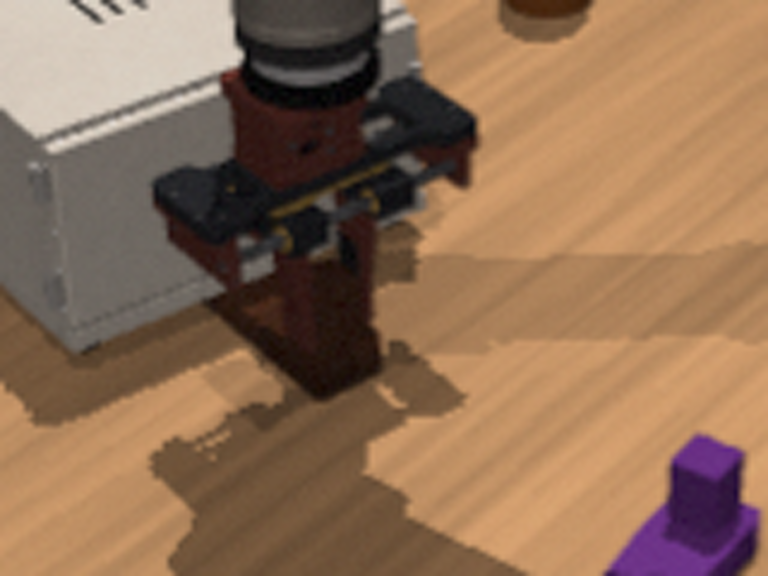

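```bash
python3 -c "
from h import *
A=cv2.imread('pics/s4.png');B=cv2.imread('pics/s5.png')
for y0,y1,x0,x1 in((125,205,25,115),(310,368,45,135),(125,300,20,110)):
    t=A[y0:y1,x0:x1];r=cv2.matchTemplate(B,t,cv2.TM_CCOEFF_NORMED)[max(0,y0-40):y0+20,max(0,x0-20):x0+20]
    _,v,_,m=cv2.minMaxLoc(r);print('shift px',(m[0]-min(20,x0))/4.8,(m[1]-40)/4.8,round(v,2))
c=cam('side');X=np.array([.9643,-.2648,0]);Y=np.array([.2648,.9643,0]);S=np.array([.645,.096,0])
hp=S+.25*X+[0,0,.018]
for z in(.15,.012):
  P=S+.125*Y+[0,0,z]
  for L in(.003,.005,.008):
    a=L/.25;Q=P+np.cross([0,0,0],X);d=P-hp;u=d@X;w=d[2]
    # front up: rotate about hinge
    Q=P+X*(-u+u*np.cos(a)+w*np.sin(a))+np.array([0,0,-u*np.sin(a)+w*np.cos(a)-w])
    print(z,L,np.round(proj(c,Q)-proj(c,P),2))
s,r=st()
"
```

```text
shift px -0.4166666666666667 -1.875 0.99
shift px -0.4166666666666667 -1.25 0.95
shift px -0.4166666666666667 -1.875 0.99
0.15 0.003 [[-0.4  -1.22]]
0.15 0.005 [[-0.68 -2.03]]
0.15 0.008 [[-1.09 -3.26]]
0.012 0.003 [[-0.09 -0.86]]
0.012 0.005 [[-0.15 -1.44]]
0.012 0.008 [[-0.25 -2.31]]
t 13.85 pos [0.5645 0.1262 0.0317] F [-12.6   3.   10.6] gap 0.0297 
R [[-0.25, -0.968, -0.006], [-0.968, 0.25, -0.02], [0.021, 0.001, -1.0]]
```

```bash
python3 -m jog '[[[-1,0,0,0,0],[-1,0,0,0,0],[-1,0,0,0,0],[-1,0,0,0,0]]]'
python3 -c "
from h import *
st()
c=cam('side');B=cv2.resize(c['frame'][170:290,170:330],None,fx=4.8,fy=4.8,interpolation=cv2.INTER_CUBIC)
A=cv2.imread('pics/s4.png');t=A[125:300,20:110]
r=cv2.matchTemplate(B,t,cv2.TM_CCOEFF_NORMED)[85:145,0:40];_,v,_,m=cv2.minMaxLoc(r);print((m[0]-20)/4.8,(m[1]-40)/4.8,v)
d=cam('top')['frame'][100:280,90:420]
cv2.imwrite('pics/f.png',np.vstack([cv2.resize(B,(400,300)),cv2.resize(d,(400,218))]))
P=cv2.imread('pics/side0.png')
for n,(x0,y0,x1,y1) in dict(cup=(185,300,230,345),jar=(270,138,298,176),tamper=(132,268,165,308)).items():
    print(n,round(float(cv2.absdiff(P[y0:y1,x0:x1],c['frame'][y0:y1,x0:x1]).mean()),1))"
```

```text
time: 14.18
tool_pos: [0.5645, 0.1263, 0.0318]
eef_rot: [1.912, -2.47, 0.017]
contact_force: [-3.3, 0.1, 4.9]
finger_gap: 0.0296
t 14.18 pos [0.5645 0.1263 0.0318] F [-3.3  0.1  4.9] gap 0.0296 
R [[-0.25, -0.968, -0.008], [-0.968, 0.25, -0.02], [0.021, 0.002, -1.0]]
-0.625 -1.875 0.9866959452629089
cup 16.0
jar 12.6
tamper 16.1
```

View pics/f.png

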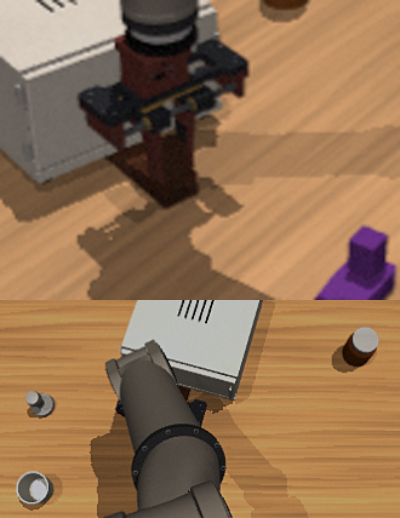

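The cabinet front is about 4.5 mm up, the door is flush, the wedge is flat and held, and the cup, tamper and jar are at their first pixels. I'm handing in.

```bash
python3 -c "
from h import *
ctrl.hand_in();st()"
```

```text
the job is handed in; nothing more can be done
the job is handed in; nothing more can be done
```

I shut the door and wedged the front up, then handed the job in at about 14 s while still gripping the wedge. No verdict was reported.

- **Door:** I pushed it shut with closed fingers. The catch was felt, then a hard stop at about 15 N, and I backed off. That is right at the stated tipping limit, but I saw no sign that the cabinet tipped. The later pictures show the door flush along the front.
- **Wedge:** I took the larger dark wedge by its post, set it down in front of the cabinet, regripped it lower and pushed it under the middle of the edge, about 70 mm in by my estimate.
- **Lift:** Comparing side pictures before and after gives a front lift of about 4.5 mm. The wedge looks flat on the counter, judged only from the picture and the tool's constant height.
- **Robot:** The fingers still grip the post and press lightly on the wedge, about 3 N forward and 5 N down. The gripper body is clear of the door, about 45 mm by calculation.
- **Cup, jar and tamper:** All are at their original pixel positions in the top view. A crude brightness comparison in the side view was noisy (12 to 16 grey levels), so I did not rely on it.

Two things did not go cleanly. The tool tilted by up to 0.07 rad on the way, but was nearly upright (about 0.02 rad) at the end. Setting the wedge down briefly read 71 N at the wrist, against the 120 N limit.

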